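# Lock the keyhole bracket onto the pump stand's stud

### The job

Pick up the steel keyhole bracket and fit it to the headed stud on the sloped face of the pump stand: press the wide end of the keyhole over the stud head and down against the sprung collar, then slide the bracket down the slope until it is fully home with the stud at the narrow end of the slot, and let go so that the collar clamps it under the head. The stud can sit up to 10 millimetres to either side of the middle, so feel for it; press and slide gently, and leave the fitting, the jar and the spanner alone.

Things in the scene. Friction and masses are not known exactly. Their poses are not given: they have to be found in the camera images.
- bracket_bar (a point): Loose bare-steel keyhole bracket, 0.25 kg, lying flat: a plate 80 (x) x 90 (y) x 5 mm with a bow over it. This point is the centre of the bow's bar, the place to grip: 10 mm thick (x), 84 mm long (y), 12 mm high, its centre 50 mm above the plate's underside, 39 mm of space under it. Axes: z up out of the plate, x along the keyhole from wide to narrow end; mounted, x points up the slope.
- bracket_seat (a point): Where the stud's axis stands when fully home: on the plate's underside, 11 mm to +x and 50 mm below the bar's centre; axes as for bracket_bar. The keyhole lies on the plate's centre line: the wide hole, 22 mm across, is centred 20 mm from here towards -x; 45 degree shoulders lead from it into a slot 12 mm wide that ends 4 mm from here towards +x.
- mark (a point): Middle of the stand's sloped face, on its surface, 100 mm above the bench. Axes: z out of the face, x up the slope, y level across it. The headed steel stud stands along z at x = 0, but was clamped by hand anywhere from y = -10 to +10 mm, which is not measured. Neck 8 mm across; head 17 mm across, 5 mm thick, its underside 9 mm and its top 14 mm above the face.
- stand: Fixed grey stand, 200 x 170 mm foot, carrying the aluminium face, 180 x 180 mm, sloped 12 degrees from horizontal with its low edge towards -x (the robot). Origin: centre of the foot's underside. If the plate stops with its underside 14 mm above the face, it rests on the stud head: the hole has missed. The force between bracket and stand must stay under 45 N.
- collar (a joint): How far the black sprung collar (36 mm across, round the stud's neck) is pressed towards the face, in m: 0 free, its top 9 mm above the face; 0.009 flush with the face. Spring 1.2 N per mm. The plate passes under the head only with the collar 5 to 9 mm down. Locked and let go, the collar clamps the plate up under the head and reads about 0.005.
- elbow: Bystander: brass pipe elbow, about 50 mm long and 48 mm high; origin at the centre of its foot. Leave alone.
- jar: Bystander: jar 60 mm across, 85 mm high; origin at the centre of its underside. Leave alone.
- spanner: Bystander: spanner 150 mm long lying on the bench; origin under its middle. Leave alone.
Not all that is in view belongs to the job. What is shaped like the part that bears bracket_bar but green is not meant.

How it is judged (in metres and radians):
On the way:
1. the wide hole is over the stud head and the plate presses the collar down at least 4.5 mm, before the slide (value of joint collar above 0.0045 m and x of bracket_seat in the frame of mark between 0.012 and 0.026 m and z of bracket_seat in the frame of mark below 0.0065 m), for 0.05 s.
At the end, for the whole second after the job is handed in: Bracket locked on the stud and let go, at rest: seat point within 3.5 mm of home along the slope and 16 mm sideways of the mark, underside 1 to 7 mm above the face, plate parallel to it within 0.15 rad and straight up the slope within 0.2 rad, collar held 3 to 7 mm down (value of joint collar between 0.003 and 0.007 m and x of bracket_seat in the frame of mark between -0.0035 and 0.0035 m and y of bracket_seat in the frame of mark between -0.016 and 0.016 m and z of bracket_seat in the frame of mark between 0.001 and 0.007 m and angle between the x axis of bracket_bar and the x axis of mark, either way round below 0.2 rad and angle between the z axis of bracket_bar and the z axis of mark, either way round below 0.15 rad and linear speed of bracket below 0.02 m/s); the robot touches nothing.
It fails at once if bracket forced: contact force between bracket and stand over 45 N (contact force between bracket and stand above 45 N).
It fails at once if the brass elbow is moved more than 20 mm (distance of elbow from where it was at the start of the episode above 0.02 m).
It fails at once if the jar is moved more than 20 mm (distance of jar from where it was at the start of the episode above 0.02 m).
It fails at once if the spanner is moved more than 20 mm (distance of spanner from where it was at the start of the episode above 0.02 m).
It also fails if it takes over 64 s, if anything falls off the work surface, if the arm or the gripper's body presses on something with over 40 N, if the wrist force passes 120 N, or if a joint passes its speed limit or range.

### The arm

A 6-joint arm with a two-finger parallel gripper is mounted at the origin on the work surface. World frame = base frame: x ahead of the robot, y to its left, z up, the work surface at z = 0. Lengths are in mm, angles in rad, forces in N, time in s.
With the tool pointing down it reaches from about 350 to 975 mm from the base axis. Payload 7.1 kg.
Tool frame: the origin (TCP) lies between the finger pads; the fingertips stand 19 mm ahead of it and the grasp point (between the pads) is the TCP; z points along the fingers, y is the line along which they close (so a half turn about z gives the same grasp; the last joint's range is limited). The gripper opens to 88 mm and grips with 3 to 60 N. Pads are 20 mm wide; open, the fingers measure 115 mm over their backs; the gripper's body (75 mm by 178 mm) begins 61 mm behind the grasp point.
Start: joints at [1.111, 0.423, 1.63, -0, 1.089, -0.019], TCP at [266.632, 565.254, 241.675] pointing down, gripper open.
Joint ranges: [-3, 3], [-0.9, 2.11], [0.09, 2.58], [-1.31, 4.45], [0.11, 2.69], [-2.54, 2.54]. Speed limits (rad/s): [2.39, 2.39, 3.01, 3.14, 3.14, 3.14].

### API

Orientations are given as a rotation vector (axis times angle).
In Python, from workcell import ctrl gives the robot as it stands.
- The arm moves only by the tool arm_command, never from a script. Its argument "series" is a list of rows, each an object with "linear": the shift along the tool's x, y, z in m, a list of three; "turn": the turn about the tool's z in rad. A call has 1 to 10 rows; each row shifts and turns the commanded pose from where the row before left it, along the tool's axes as they then stand; what a row does not reach is not made up. A row lasts 1/10 s, in which the tool goes at most 50 mm and 8.59 degrees, less where a joint would pass 70% of its speed; a pose out of reach is approached as far as the arm can. A call with a gripper value outside its range is refused whole. "jaw" is the opening, from -1 (shut) to 1 (fully open), set as the call begins (left out, the last holds). The fingers move at their own pace and stop on an object; the grip force is fixed at half the most. Time passes only in rows, so rows that do not move let the fingers close. It gives the time, the measured TCP pose, the force, the opening and the grip force at its end, in the units of the state.
- ctrl.get_obs(): the state, without advancing time (a new reading comes with each control period).
- ctrl.get_image(name): name is "side" or "top"; returns a dict with "frame" (384x512x3 uint8, blue, green, red), "fx", "fy", "cx", "cy" (pixels), "rvec" (rotation vector, rad) and "tvec" (3), from world to camera coordinates, as OpenCV has them. Camera axes: x right, y down, z forward; pixel columns grow to the right and rows downward; lengths in mm; the calibration is good to about 2 mm. A picture is of the moment at which its call begins. There is no depth.
- ctrl.close_job(): hands the job in; it is judged then, once.
The state is a dict: "t": time; "qpos": joint angles; "qvel": joint speeds; "joint_torque": joint torques, N m; "ee_pos": TCP position; "orientation": TCP orientation; "ft_force": force on the tool from outside, world axes, zero at the start; "moment": the same for the moment, N m; "width": finger opening in mm; "grasp_force": force on a finger pad.
Only numpy, scipy, OpenCV 4.12 (cv2) and the standard library are available. Lean on these libraries where they do the work, as an engineer would, in place of code of your own. Each camera call takes 0.05 s, during which the arm holds its last target. There are 200 camera calls.

## Working session

There is one attempt and no reset: what is moved stays moved. The work goes in short steps, Python scripts to look and compute and a tool call to move; the robot and the scene stay as the last step left them, time stands still between calls to the robot, and variables do not carry over. Pictures are saved under pics/ and viewed, at most 10 in all, crops included, and the job is handed in when it is done.

Besides the shell and the picture viewer there is one more tool, called after "Emit:" as name(argument=value, ...) on one line, values as JSON. arm_command: Moves the arm, as the interface text tells. Its arguments: {"type":"object","properties":{"series":{"type":"array"},"jaw":{"type":"number"}},"required":["series"]}

```bash
mkdir -p pics; python3 - <<'E'
from workcell import ctrl
import cv2,pickle
o=ctrl.get_obs(); print(o)
for n in("side","top"):
    d=ctrl.get_image(n); cv2.imwrite(f"pics/{n}0.png",d["frame"]); pickle.dump(d,open(f"{n}0.pkl","wb"))
    print(n,d["fx"],d["fy"],d["cx"],d["cy"],d["rvec"],d["tvec"])
a=cv2.imread("pics/top0.png");b=cv2.imread("pics/side0.png")
E
```

```text
{'t': 0.0, 'qpos': array([ 1.11098963e+00,  4.23849852e-01,  1.63065091e+00, -3.82685724e-06,
        1.08861011e+00, -1.89924127e-02]), 'qvel': array([-7.41729627e-04, -9.14930537e-04,  5.13054660e-05, -2.28319775e-03,
        6.30040318e-04, -4.42391277e-04]), 'joint_torque': array([-1.04837833e-03, -5.44618750e+01, -2.73665911e+01,  6.42639748e-02,
        2.28915538e-02, -9.56935173e-05]), 'ee_pos': array([266.41900853, 564.80728131, 240.91141111]), 'orientation': array([-6.86755880e-01, -3.06524457e+00,  2.31778891e-03]), 'ft_force': array([ 0.17771713,  0.8662759 , -0.50570428]), 'moment': array([ 0.02810186,  0.02362465, -0.02050503]), 'grasp_force': 0.0, 'width': 88.05948990170359}
side 456.58852988871473 456.58852988871473 251.36533521056245 190.01673922523307 [ 2.05720948 -0.26618085  0.13732937] [-591.03315492  144.86774091  782.65945034]
top 356.0094581615409 356.0094581615409 258.4461078861412 194.20161626890632 [ 2.1588279  -2.1256174   0.21026451] [-58.07418164 613.35277053 666.65068242]
```

View pics/top0.png

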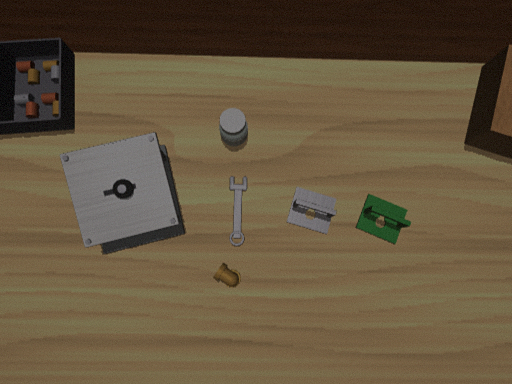

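View pics/side0.png

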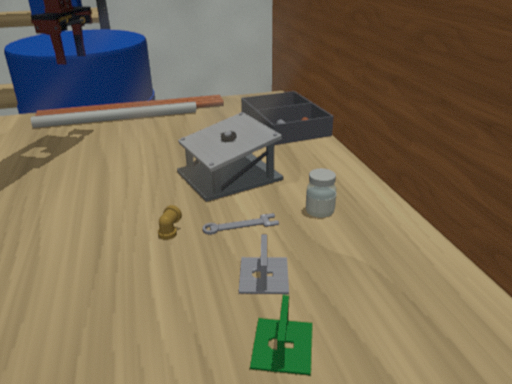

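The top view shows the stand's face at about (120,188), with the stud and collar at (123,188). The jar is at (233,125), the spanner at (238,212) and the elbow at (228,275). There are two bracket-shaped parts: a grey one at top (312,210) / side (264,270), and a green one at top (383,219) / side (283,345). The grey bare-steel one fits the description. I'll confirm with enlarged crops.

```bash
cat > h.py <<'E'
import cv2,pickle,numpy as np
from scipy.spatial.transform import Rotation as R
def cam(f):
    d=pickle.load(open(f,"rb")) if isinstance(f,str) else f
    K=np.array([[d["fx"],0,d["cx"]],[0,d["fy"],d["cy"]],[0,0,1.]])
    return K,np.array(d["rvec"],float),np.array(d["tvec"],float),d["frame"]
def proj(c,P): return cv2.projectPoints(np.atleast_2d(np.array(P,float)),c[1],c[2],c[0],None)[0][:,0]
def ray(c,px):
    Rm=cv2.Rodrigues(c[1])[0]; return -Rm.T@c[2], Rm.T@np.linalg.inv(c[0])@np.array([*px,1.])
def onz(c,px,z):
    o,d=ray(c,px); return o+d*(z-o[2])/d[2]
def crop(img,x,y,w,h,s): return cv2.resize(img[y:y+h,x:x+w],None,fx=s,fy=s,interpolation=cv2.INTER_CUBIC)
E
python3 - <<'E'
from h import *
t=cam("top0.pkl");s=cam("side0.pkl")
for c in(t,s): print(ray(c,(256,192)))
for n,p in dict(br=(312,210),gr=(383,219),jar=(233,135),sp=(238,212),el=(228,275),st=(140,245)).items(): print(n,onz(t,p,0).round())
a=crop(t[3],275,175,80,70,5); b=crop(s[3],225,225,80,70,5)
c=crop(t[3],55,125,135,130,3)[:300,:400]; 
top=np.hstack([a,b]); 
cv2.imwrite("pics/c1.png",np.clip(top.astype(float)*1.6,0,255).astype(np.uint8))
a=crop(t[3],55,125,135,130,3);b=crop(s[3],170,110,130,130,3)
cv2.imwrite("pics/c2.png",np.clip(np.hstack([a,b])*1.6,0,255).astype(np.uint8))
E
```

```text
(array([490.82456643, -32.42969602, 762.91344455]), array([ 0.17728019, -0.01541992, -0.98408303]))
(array([ 428.11548237, -745.28997101,  494.08770541]), array([ 0.21830706,  0.84747547, -0.48399302]))
br [ 591. -166.    0.]
gr [ 574. -321.    0.]
jar [757.   9.   0.]
sp [584.  -6.   0.]
el [451.  12.   0.]
st [511. 198.   0.]
```

View pics/c1.png

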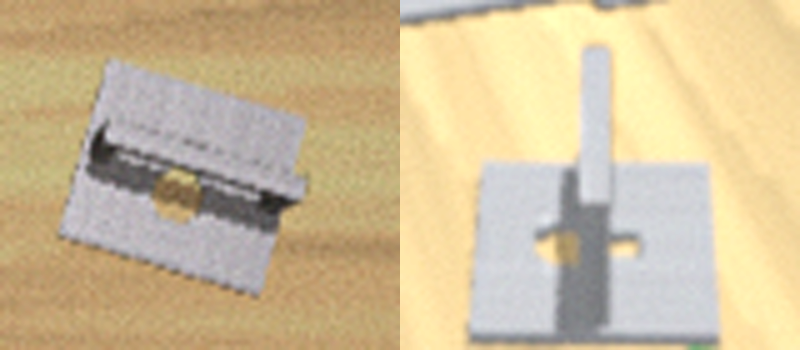

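View pics/c2.png

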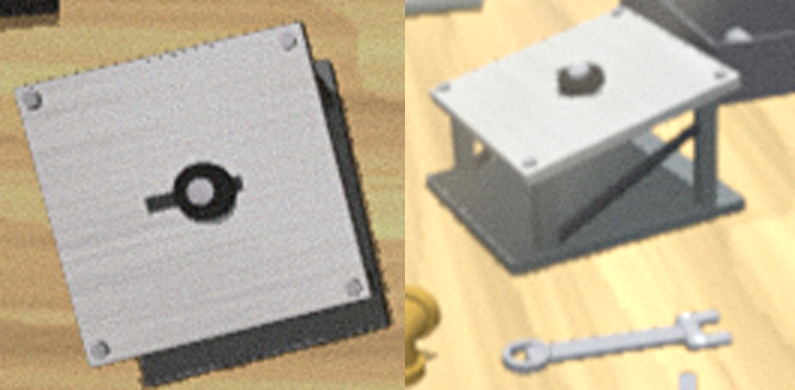

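The crops confirm it: the grey keyhole plate has its wide hole at crop (178,195) and its narrow end on the +x side. The bow's bar runs from crop (105,130) to (305,190). On the stand, the stud head is at crop (202,190) in its clamp slot, and all four face corners can be seen. Next I fit the poses.

```bash
cat > fit.py <<'E'
from h import *
from scipy.optimize import least_squares
t=cam("top0.pkl");s=cam("side0.pkl")
def px(p,off,k): return (np.array(p,float)+.5)/k-.5+np.array(off)
# face corners (+x+y,+x-y,-x-y,-x+y)
ft=px([(17,88),(297,25),(371,296),(92,366)],(55,125),3)
fs=px([(617-405,10),(740-405,75),(540-405,175),(430-405,90)],(170,110),3)
L=np.array([(90,90,0),(90,-90,0),(-90,-90,0),(-90,90,0.)])
def markT(v): return R.from_euler('z',v[2])*R.from_euler('y',-np.radians(12)),np.array([v[0],v[1],100.])
def resf(v,ret=0):
    Rm,o=markT(v);P=Rm.apply(L)+o
    return np.r_[(proj(t,P)-ft).ravel(),(proj(s,P)-fs).ravel()]
m=least_squares(resf,[600,200,0.]); print("mark",m.x,m.fun.round(1))
# bracket top face corners
bt=px([(110,60),(307,120),(262,295),(60,235)],(275,175),5)
bs=px([(710-400,163),(718-400,332),(471-400,330),(484-400,162)],(225,225),5)
B=np.array([(40,45,5),(40,-45,5),(-40,-45,5),(-40,45,5.)])
def resb(v):
    P=R.from_euler('z',v[2]).apply(B)+[v[0],v[1],0]
    return np.r_[(proj(t,P)-bt).ravel(),(proj(s,P)-bs).ravel()]
b=least_squares(resb,[590,-166,0.]); print("plate",b.x,b.fun.round(1))
Rb=R.from_euler('z',b.x[2]); c=np.r_[b.x[:2],0]
bar=(onz(t,px((109,122),(275,175),5),56)+onz(t,px((307,180),(275,175),5),56))/2
print("bar +x edge mid local",Rb.inv().apply(bar-c).round(1))
print("hole local",Rb.inv().apply(onz(t,px((178,196),(275,175),5),3)-c).round(1))
print("bar top side far", Rb.inv().apply(onz(s,px((195,47),(225,225),5),56)-c).round(1))
Rm,o=markT(m.x)
for n,cc,p in(("t",t,px((201,190),(55,125),3)),("s",s,px((578-405,70),(170,110),3))):
    O,d=ray(cc,p);O=Rm.inv().apply(O-o);d=Rm.inv().apply(d); print("stud",n,(O+d*(14-O[2])/d[2]).round(1))
E
python3 fit.py
```

```text
mark [6.10882996e+02 2.12384944e+02 2.80486864e-01] [-1.9  0.6  0.8 -2.2  1.3 -0.4  0.1  1.4  2.1 -1.5  1.1 -0.5 -3.4  0.1
  0.   0.2]
plate [ 5.89905253e+02 -1.63969538e+02 -2.79078224e-01] [-0.3  0.   0.1 -0.  -0.3  0.4 -0.4  0.2  0.2 -0.2  0.8  0.6 -0.3  0.5
 -0.1 -0.3]
bar +x edge mid local [ 4.4  0.1 56. ]
hole local [-8.1 -0.1  3. ]
bar top side far [-0.7 41.1 56. ]
stud t [ 0.7 -7.6 14. ]
stud s [-2.2 -6.1 14. ]
```

```bash
cat >> fit.py <<'E'
print("--- free size/height/tilt")
def T2(v): return R.from_euler('z',v[2])*R.from_euler('y',-v[5]),np.array([v[0],v[1],v[3]])
def r2(v):
    Rm,o=T2(v);P=Rm.apply(L*v[4])+o
    return np.r_[(proj(t,P)-ft).ravel(),(proj(s,P)-fs).ravel()]
m2=least_squares(r2,[600,200,.28,100,1,.2],x_scale=[100,100,.1,100,.1,.1]);print(m2.x.round(3),m2.fun.round(1))
# edge overlay for a check of corners
g=crop(t[3],55,125,135,130,4).copy()
for v,col in((m.x,(0,0,255)),):
    Rm,o=markT(v);q=proj(t,Rm.apply(L)+o); q=((q-[55,125]+.5)*4-.5).astype(int); cv2.polylines(g,[q],1,col,1)
Rm,o=T2(m2.x);q=proj(t,Rm.apply(L*m2.x[4])+o); q=((q-[55,125]+.5)*4-.5).astype(int); cv2.polylines(g,[q],1,(0,255,0),1)
g2=crop(s[3],170,110,130,130,4)[:300,:250].copy()
cv2.imwrite("pics/c3.png",np.clip(g*1.5,0,255).astype(np.uint8))
E
python3 fit.py | tail -4
```

```text
stud s [-2.2 -6.1 14. ]
--- free size/height/tilt
[6.11144e+02 2.13146e+02 2.83000e-01 9.85160e+01 9.80000e-01 2.01000e-01] [-0.5  1.5 -0.2 -0.9 -0.  -1.3  0.8  0.2  1.8 -0.3  0.1  0.3 -2.9 -0.4
  1.   0.4]
```

View pics/c3.png

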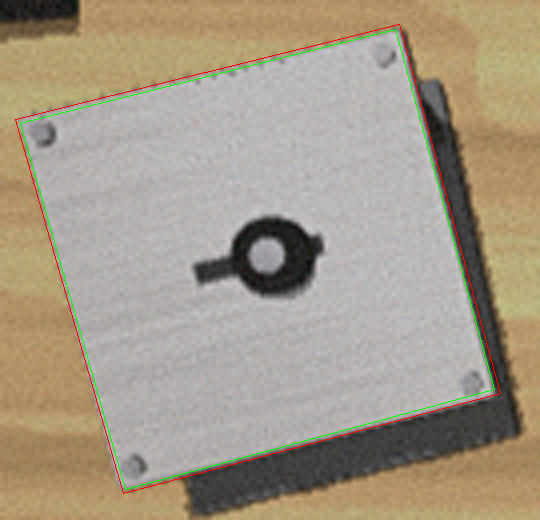

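The free-size fit agrees with the nominal values (height 98.5 mm against 100, tilt 0.201 against 0.209 rad). That puts the mark at about (611,213), yaw 0.281, with the stud at y of about -7 mm. The bracket plate is at (590,-164), yaw -0.279, with the bar over its middle. Next I plan the approach.

```bash
cat > go.py <<'E'
import sys,numpy as np
from workcell import ctrl
from scipy.spatial.transform import Rotation as R
def go(x,y,z,yaw):
    o=ctrl.get_obs();Rm=R.from_rotvec(o["orientation"]).as_matrix()
    d=Rm.T@(np.array([x,y,z])-o["ee_pos"]);a=np.arctan2(Rm[1,1],Rm[0,1])
    w=(yaw-a+np.pi/2)%np.pi-np.pi/2
    print("t",round(o["t"],2),"pos",o["ee_pos"].round(1),"delta mm tool",d.round(1),"turn",round(-w,3),"F",o["ft_force"].round(1),"tilt",Rm[:,2].round(3))
if __name__=="__main__": go(*map(float,sys.argv[1:5]))
E
python3 go.py 590 -164 180 -0.279
```

```text
t 0.1 pos [266.4 564.9 241. ] delta mm tool [-603.6 -521.1   61.7] turn 1.409 F [-0.6  0.   0.1] tilt [-0.001 -0.001 -1.   ]
```

Emit:
arm_command(series=[{"linear": [-0.03, -0.026, 0], "turn": 0}, {"linear": [-0.03, -0.026, 0], "turn": 0}, {"linear": [-0.03, -0.026, 0], "turn": 0}, {"linear": [-0.03, -0.026, 0], "turn": 0}, {"linear": [-0.03, -0.026, 0], "turn": 0}, {"linear": [-0.03, -0.026, 0], "turn": 0}, {"linear": [-0.03, -0.026, 0], "turn": 0}, {"linear": [-0.03, -0.026, 0], "turn": 0}, {"linear": [-0.03, -0.026, 0], "turn": 0}, {"linear": [-0.03, -0.026, 0], "turn": 0}], jaw=1)

```text
t: 1.1
ee_pos: [427.2, 200.5, 241.6]
orientation: [-0.687, -3.065, 0.0]
ft_force: [-0.1, 0.0, -0.3]
width: 87.5
grasp_force: 0.0
```

Emit:
arm_command(series=[{"linear": [-0.03, -0.026, 0], "turn": 0}, {"linear": [-0.03, -0.026, 0], "turn": 0}, {"linear": [-0.03, -0.026, 0], "turn": 0}, {"linear": [-0.03, -0.026, 0], "turn": 0}, {"linear": [-0.03, -0.026, 0], "turn": 0}, {"linear": [-0.03, -0.026, 0], "turn": 0}, {"linear": [-0.03, -0.026, 0], "turn": 0}, {"linear": [-0.03, -0.026, 0], "turn": 0}, {"linear": [-0.03, -0.026, 0], "turn": 0}, {"linear": [-0.03, -0.026, 0], "turn": 0}])

```text
t: 2.1
ee_pos: [587.6, -162.6, 241.3]
orientation: [-0.687, -3.065, -0.0]
ft_force: [1.2, 0.8, -0.9]
width: 87.8
grasp_force: 0.0
```

Emit:
arm_command(series=[{"linear": [0, 0, 0.006], "turn": 0.14}, {"linear": [0, 0, 0.006], "turn": 0.14}, {"linear": [0, 0, 0.006], "turn": 0.14}, {"linear": [0, 0, 0.006], "turn": 0.14}, {"linear": [0, 0, 0.006], "turn": 0.14}, {"linear": [0, 0, 0.006], "turn": 0.14}, {"linear": [0, 0, 0.006], "turn": 0.14}, {"linear": [0, 0, 0.006], "turn": 0.14}, {"linear": [0, 0, 0.006], "turn": 0.14}, {"linear": [0, 0, 0], "turn": 0.14}])

```text
t: 3.1
ee_pos: [586.6, -160.8, 186.4]
orientation: [-2.504, -1.894, 0.002]
ft_force: [0.4, -0.5, 0.5]
width: 88.0
grasp_force: 0.0
```

```bash
python3 go.py 590 -164 50 -0.279
```

```text
t 3.1 pos [ 586.6 -160.8  186.4] delta mm tool [ -2.1   4.5 136.3] turn 0.003 F [ 0.4 -0.5  0.5] tilt [-0.002  0.001 -1.   ]
```

Emit:
arm_command(series=[{"linear": [-0.002, 0.0045, 0.02], "turn": 0}, {"linear": [0, 0, 0.03], "turn": 0}, {"linear": [0, 0, 0.03], "turn": 0}, {"linear": [0, 0, 0.025], "turn": 0}, {"linear": [0, 0, 0.02], "turn": 0}, {"linear": [0, 0, 0.011], "turn": 0}, {"linear": [0, 0, 0], "turn": 0}])

```text
t: 3.8
ee_pos: [590.1, -163.9, 50.0]
orientation: [-2.498, -1.901, 0.003]
ft_force: [-0.1, -0.0, 0.5]
width: 87.8
grasp_force: 0.0
```

```bash
python3 go.py 590 -164 50 -0.279; python3 - <<'E'
from workcell import ctrl
from h import *
a=[]
for n in("side","top"):
    d=ctrl.get_image(n); pickle.dump(d,open(n+"1.pkl","wb"))
    x,y=(200,200) if n=="side" else (262,160)
    a.append(crop(d["frame"],x,y,100,100,4))
cv2.imwrite("pics/g1.png",np.clip(np.hstack(a)*1.5,0,255).astype(np.uint8))
E
```

```text
t 3.8 pos [ 590.1 -163.9   50. ] delta mm tool [-0.2 -0.   0. ] turn 0.009 F [-0.1 -0.   0.5] tilt [-0.003  0.001 -1.   ]
```

View pics/g1.png

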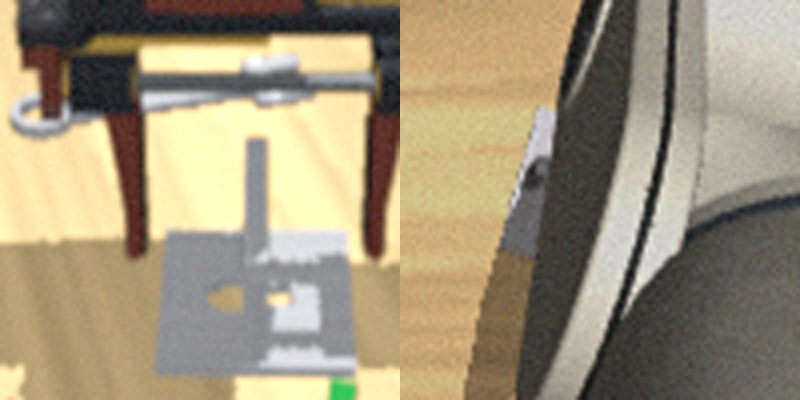

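The side crop shows the fingers, with tips at (137,255) and (375,255), straddling the bar at (257,190). The bar is midway between them and the fingers touch nothing. I close the jaws and lift.

Emit:
arm_command(series=[{"linear": [0, 0, 0], "turn": 0}, {"linear": [0, 0, 0], "turn": 0}, {"linear": [0, 0, 0], "turn": 0}, {"linear": [0, 0, 0], "turn": 0}, {"linear": [0, 0, 0], "turn": 0}, {"linear": [0, 0, 0], "turn": 0}, {"linear": [0, 0, 0], "turn": 0}, {"linear": [0, 0, 0], "turn": 0}, {"linear": [0, 0, 0], "turn": 0}, {"linear": [0, 0, 0], "turn": 0}], jaw=-1)

```text
t: 4.9
ee_pos: [591.2, -164.2, 51.6]
orientation: [-2.5, -1.902, 0.0]
ft_force: [-3.3, 0.3, 1.7]
width: 11.1
grasp_force: 1.4
```

Emit:
arm_command(series=[{"linear": [0, 0, -0.01], "turn": 0}, {"linear": [0, 0, -0.02], "turn": 0}, {"linear": [0, 0, -0.03], "turn": 0}, {"linear": [0, 0, -0.04], "turn": 0}, {"linear": [0, 0, -0.04], "turn": 0}, {"linear": [0, 0, -0.03], "turn": 0}, {"linear": [0, 0, -0.02], "turn": 0}, {"linear": [0, 0, 0], "turn": 0}])

```text
t: 5.7
ee_pos: [592.8, -164.6, 245.5]
orientation: [2.496, 1.899, 0.006]
ft_force: [0.7, -0.5, -2.2]
width: 9.8
grasp_force: 30.0
```

```bash
cat >> go.py <<'E'
E
python3 - <<'E'
from workcell import ctrl
from h import *
from go import go
d=ctrl.get_image("side"); cv2.imwrite("pics/l1.png",d["frame"]); pickle.dump(d,open("l1.pkl","wb"))
# mark frame; goal: wide hole over stud, seat at x=+20 => bar at seat+(-11,0,50)=+9 (flat plate: plate horizontal)
Rm=R.from_euler('z',.282)*R.from_euler('y',-np.radians(12)); o=np.array([611,213,100.])
S=Rm.apply([-.3,-7,14])+o; print("head top",S.round(1))
ux=np.array([np.cos(.282),np.sin(.282),0])
P=S+9*ux; print("bar xy over stud",P.round(1)); go(P[0],P[1],220,.282)
E
```

```text
head top [609.9 205.4 113.6]
bar xy over stud [618.5 207.9 113.6]
t 5.75 pos [ 591.7 -164.3  243.2] delta mm tool [365.9 -73.6  23. ] turn -0.552 F [-0.5  1.2 -2. ] tilt [ 0.003 -0.001 -1.   ]
```

View pics/l1.png

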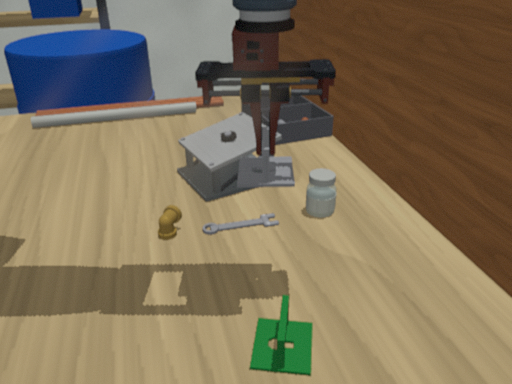

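The bracket is held, lifted and level: plate at (265,172), jaw 9.8 mm, grip 30 N. I carry it over the stud.

Emit:
arm_command(series=[{"linear": [0.02, -0.004, 0], "turn": 0}, {"linear": [0.035, -0.007, 0], "turn": 0}, {"linear": [0.04, -0.008, 0], "turn": 0}, {"linear": [0.045, -0.009, 0], "turn": 0}, {"linear": [0.045, -0.009, 0], "turn": 0}, {"linear": [0.045, -0.009, 0], "turn": 0}, {"linear": [0.045, -0.009, 0], "turn": 0}, {"linear": [0.04, -0.008, 0], "turn": 0}, {"linear": [0.031, -0.007, 0], "turn": 0}, {"linear": [0.02, -0.004, 0], "turn": 0}])

```text
t: 6.75
ee_pos: [616.3, 210.4, 239.5]
orientation: [-2.497, -1.904, 0.004]
ft_force: [-0.2, 0.8, -2.4]
width: 9.6
grasp_force: 30.0
```

Emit:
arm_command(series=[{"linear": [0, 0, 0.01], "turn": -0.11}, {"linear": [0, 0, 0.01], "turn": -0.11}, {"linear": [0, 0, 0.01], "turn": -0.11}, {"linear": [0, 0, 0.01], "turn": -0.11}, {"linear": [0, 0, 0.01], "turn": -0.112}, {"linear": [0, 0, 0], "turn": 0}, {"linear": [0, 0, 0], "turn": 0}])

```text
t: 7.45
ee_pos: [617.1, 207.8, 190.8]
orientation: [-1.891, -2.508, 0.002]
ft_force: [-0.2, 0.0, -0.7]
width: 9.5
grasp_force: 30.0
```

```bash
python3 go.py 618.5 207.9 172 .282; python3 - <<'E'
from workcell import ctrl
from h import *
d=ctrl.get_image("side"); pickle.dump(d,open("s2.pkl","wb"))
cv2.imwrite("pics/s2.png",np.clip(crop(d["frame"],160,50,160,140,5)[:600]*1.3,0,255).astype(np.uint8)) if 0 else cv2.imwrite("pics/s2.png",np.clip(crop(d["frame"],150,70,160,120,5)*1.3,0,255).astype(np.uint8))
E
```

```text
t 7.45 pos [617.1 207.8 190.8] delta mm tool [-0.2  1.4 18.8] turn -0.003 F [-0.2  0.  -0.7] tilt [-0.002 -0.001 -1.   ]
```

View pics/s2.png

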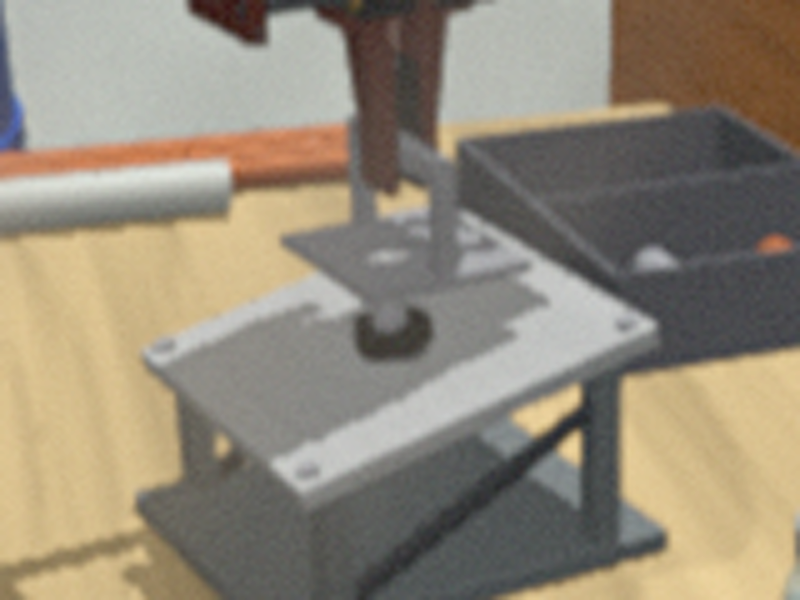

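The hole at crop (387,257) is directly above the stud head at (390,315). I check this numerically, then descend.

```bash
python3 - <<'E'
from h import *
s=cam("s2.pkl"); f=lambda p:(np.array(p)+.5)/5-.5+[150,70]
yaw=R.from_euler('z',-.282)
h=onz(s,f((388,257)),190.8-50+4); k=onz(s,f((390,313)),113.6)
print("hole-head in mark yaw axes",yaw.apply(h-k).round(1), "hole-tcp",yaw.apply(h-[617.1,207.8,145]).round(1))
E
```

```text
hole-head in mark yaw axes [ -5.5 -11.1  31.2] hole-tcp [-12.9  -7.9  -0.2]
```

Emit:
arm_command(series=[{"linear": [0, 0.0015, 0.005], "turn": 0}, {"linear": [0, 0, 0.006], "turn": 0}, {"linear": [0, 0, 0.006], "turn": 0}, {"linear": [0, 0, 0.003], "turn": 0}, {"linear": [0, 0, 0], "turn": 0}])

```text
t: 8.0
ee_pos: [618.5, 208.6, 170.9]
orientation: [-1.887, -2.511, 0.002]
ft_force: [0.1, 0.4, -1.8]
width: 9.3
grasp_force: 30.0
```

```bash
python3 - <<'E'
from h import *
from scipy.optimize import least_squares
s=cam("s2.pkl"); f=lambda p:(np.array(p,float)+.5)/5-.5+np.array([150,70])
# refine corners of plate by sub-pixel on the crop
C=np.array([(282,238),(378,302),(530,264)],float)   # -x+y, -x-y, +x-y  (top/bottom face mixed small)
L=np.array([(-40,45,3),(-40,-45,2),(40,-45,3.)])
t0=[617.1,207.8,140.8]
def r(v): return (proj(s,R.from_euler('z',.282+v[3]).apply(L)+t0+v[:3])-f(C)).ravel()
m=least_squares(r,[0,0,0,0.],x_scale=[1,1,1,.02]);print(m.x.round(3),m.fun.round(2))
print("pred px crop",((proj(s,R.from_euler('z',.282).apply(np.vstack([L,[[-9,0,5]]]))+t0)+.5-[150,70])*5-.5).round(0).tolist())
# predicted stud head top centre
print("head pred",((proj(s,[[609.9,205.4,113.6]])+.5-[150,70])*5-.5).round(0))
E
python3 go.py 618.5 207.9 160 .282
```

```text
[  5.105  27.052 -11.33    0.029] [ 0.1   0.53 -0.27 -0.23  0.19 -0.28]
pred px crop [[281.0, 236.0], [372.0, 299.0], [534.0, 261.0], [387.0, 248.0]]
head pred [[393. 316.]]
t 8.0 pos [618.5 208.6 170.9] delta mm tool [-0.7 -0.2 10.9] turn -0.0 F [ 0.1  0.4 -1.8] tilt [-0.001 -0.    -1.   ]
```

The plate corners and head match their predicted pixels to within 1 px. I descend gently; if the hole missed, contact would come at a TCP height of about 165 mm, otherwise at about 160 mm.

Emit:
arm_command(series=[{"linear": [-0.0005, 0, 0.002], "turn": 0}, {"linear": [0, 0, 0.002], "turn": 0}, {"linear": [0, 0, 0.001], "turn": 0}, {"linear": [0, 0, 0], "turn": 0}])

```text
t: 8.4
ee_pos: [619.1, 208.2, 166.6]
orientation: [-1.887, -2.511, 0.0]
ft_force: [0.5, 0.5, -2.7]
width: 9.4
grasp_force: 30.0
```

Emit:
arm_command(series=[{"linear": [0, 0, 0.001], "turn": 0}, {"linear": [0, 0, 0.001], "turn": 0}, {"linear": [0, 0, 0], "turn": 0}])

```text
t: 8.7
ee_pos: [619.0, 208.2, 164.6]
orientation: [-1.887, -2.511, 0.0]
ft_force: [0.2, -0.4, -2.1]
width: 9.8
grasp_force: 30.0
```

Emit:
arm_command(series=[{"linear": [0, 0, 0.001], "turn": 0}, {"linear": [0, 0, 0.001], "turn": 0}, {"linear": [0, 0, 0], "turn": 0}])

```text
t: 9.0
ee_pos: [619.3, 208.3, 162.7]
orientation: [1.887, 2.511, 0.0]
ft_force: [-1.3, -0.1, 0.0]
width: 9.7
grasp_force: 30.0
```

Emit:
arm_command(series=[{"linear": [0, 0, 0.001], "turn": 0}, {"linear": [0, 0, 0], "turn": 0}])

```text
t: 9.2
ee_pos: [619.3, 208.4, 162.0]
orientation: [1.887, 2.511, 0.001]
ft_force: [0.4, -0.2, 1.1]
width: 9.8
grasp_force: 30.0
```

Emit:
arm_command(series=[{"linear": [0, 0, 0.001], "turn": 0}, {"linear": [0, 0, 0], "turn": 0}])

```text
t: 9.4
ee_pos: [619.2, 208.4, 161.8]
orientation: [1.887, 2.511, 0.001]
ft_force: [-2.6, 0.2, 7.4]
width: 9.7
grasp_force: 30.0
```

Contact at about 162 mm. The wrist moment should tell whether it is the uphill plate edge on the face or the hole rim on the head.

```bash
cat > mom.py <<'E'
from workcell import ctrl
import numpy as np
from scipy.spatial.transform import Rotation as R
o=ctrl.get_obs();q=R.from_euler('z',-.282)
print(o["t"],"pos",o["ee_pos"].round(1),"F yawed",q.apply(o["ft_force"]).round(1),"M yawed",q.apply(o["moment"]).round(2),"w",round(o["width"],1),"tool z yawed",q.apply(R.from_rotvec(o["orientation"]).apply([0,0,1])).round(4))
E
python3 mom.py
```

```text
9.4 pos [619.2 208.4 161.8] F yawed [-2.4  0.9  7.4] M yawed [ 0.01  0.44 -0.07] w 9.7 tool z yawed [ 6.e-04  1.e-04 -1.e+00]
```

Emit:
arm_command(series=[{"linear": [0, 0, 0], "turn": 0}])

```text
t: 9.5
ee_pos: [619.2, 208.4, 161.7]
orientation: [1.887, 2.511, 0.001]
ft_force: [-2.8, -0.0, 7.4]
width: 10.0
grasp_force: 30.0
```

```bash
python3 mom.py
```

```text
9.5 pos [619.2 208.4 161.7] F yawed [-2.7  0.8  7.4] M yawed [0.   0.36 0.02] w 10.0 tool z yawed [ 5.e-04  1.e-04 -1.e+00]
```

Emit:
arm_command(series=[{"linear": [0, -0.001, 0.0005], "turn": 0}, {"linear": [0, -0.001, 0.001], "turn": 0}, {"linear": [0, 0, 0], "turn": 0}])

```text
t: 9.8
ee_pos: [618.4, 208.2, 161.0]
orientation: [1.886, 2.51, 0.005]
ft_force: [-1.3, -0.4, 9.4]
width: 9.9
grasp_force: 30.0
```

```bash
python3 mom.py
```

```text
9.8 pos [618.4 208.2 161. ] F yawed [-1.4  0.   9.4] M yawed [ 0.03 -0.02 -0.02] w 9.9 tool z yawed [ 3.6e-03  1.0e-04 -1.0e+00]
```

Emit:
arm_command(series=[{"linear": [0, -0.001, 0.0005], "turn": 0}, {"linear": [0, -0.001, 0.001], "turn": 0}, {"linear": [0, 0, 0], "turn": 0}])

```text
t: 10.1
ee_pos: [617.2, 207.8, 159.9]
orientation: [1.885, 2.509, 0.007]
ft_force: [0.4, 1.1, 10.1]
width: 9.9
grasp_force: 30.0
```

```bash
python3 mom.py
```

```text
10.1 pos [617.2 207.8 159.9] F yawed [ 0.7  0.9 10.1] M yawed [ 0.07 -0.37 -0.02] w 9.9 tool z yawed [ 5.3e-03  2.0e-04 -1.0e+00]
```

Emit:
arm_command(series=[{"linear": [0, -0.001, 0.001], "turn": 0}, {"linear": [0, -0.001, 0.001], "turn": 0}, {"linear": [0, 0, 0], "turn": 0}])

```text
t: 10.4
ee_pos: [615.7, 207.4, 158.3]
orientation: [1.885, 2.509, 0.008]
ft_force: [0.7, 0.8, 12.1]
width: 9.7
grasp_force: 30.0
```

```bash
python3 mom.py
```

```text
10.4 pos [615.7 207.4 158.3] F yawed [ 0.9  0.6 12.1] M yawed [ 0.04 -0.41 -0.03] w 9.7 tool z yawed [ 6.4e-03  2.0e-04 -1.0e+00]
```

Emit:
arm_command(series=[{"linear": [0, -0.001, 0.001], "turn": 0}, {"linear": [0, -0.001, 0.001], "turn": 0}, {"linear": [0, 0, 0], "turn": 0}])

```text
t: 10.7
ee_pos: [614.0, 206.9, 156.4]
orientation: [1.885, 2.508, 0.009]
ft_force: [0.8, 0.6, 11.2]
width: 10.6
grasp_force: 30.0
```

```bash
python3 mom.py
```

```text
10.7 pos [614.  206.9 156.4] F yawed [ 1.   0.4 11.2] M yawed [-0.06 -0.52 -0.04] w 10.6 tool z yawed [ 6.9e-03  3.0e-04 -1.0e+00]
```

Emit:
arm_command(series=[{"linear": [0, -0.001, 0.001], "turn": 0}, {"linear": [0, -0.001, 0.001], "turn": 0}, {"linear": [0, 0, 0], "turn": 0}])

```text
t: 11.0
ee_pos: [612.4, 206.5, 154.6]
orientation: [1.885, 2.508, 0.01]
ft_force: [1.0, 1.5, 11.9]
width: 10.9
grasp_force: 30.0
```

```bash
python3 mom.py;  python3 - <<'E'
from workcell import ctrl
from h import *
d=ctrl.get_image("side"); pickle.dump(d,open("s3.pkl","wb"))
cv2.imwrite("pics/s3.png",np.clip(crop(d["frame"],180,80,100,75,8)*1.4,0,255).astype(np.uint8))
E
```

```text
11.0 pos [612.4 206.5 154.6] F yawed [ 1.3  1.2 11.9] M yawed [ 0.03 -0.67 -0.  ] w 10.9 tool z yawed [ 7.8e-03  3.0e-04 -1.0e+00]
```

View pics/s3.png

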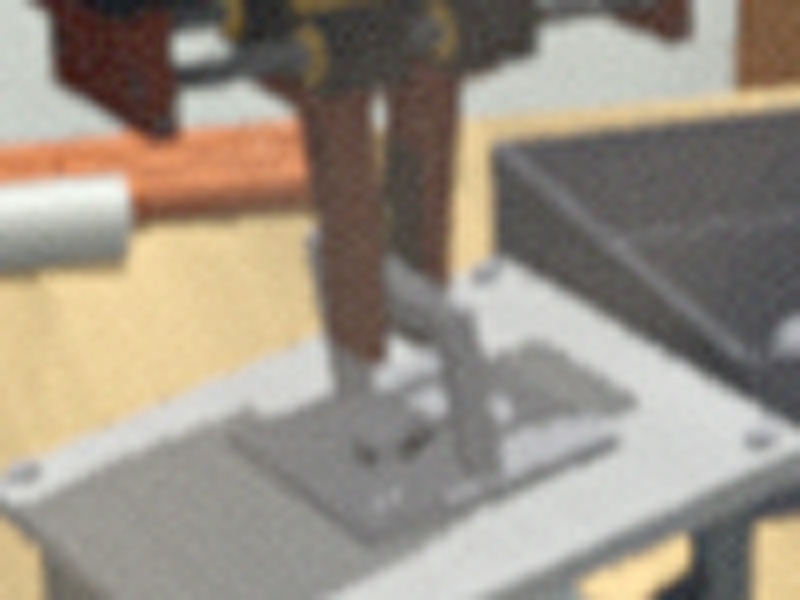

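The image shows the plate nearly parallel to the face, with the stud head at crop (365,440) showing through the wide hole, so the hole is engaged. I press slightly more, then slide down the slope.

Emit:
arm_command(series=[{"linear": [0, -0.001, 0.001], "turn": 0}, {"linear": [0, 0, 0.0005], "turn": 0}, {"linear": [0, 0, 0], "turn": 0}, {"linear": [0, 0, 0], "turn": 0}])

```text
t: 11.45
ee_pos: [611.5, 206.2, 153.4]
orientation: [1.885, 2.508, 0.01]
ft_force: [0.6, 0.6, 13.1]
width: 10.5
grasp_force: 30.0
```

```bash
python3 mom.py
```

```text
11.45 pos [611.5 206.2 153.4] F yawed [ 0.7  0.4 13.1] M yawed [ 0.01 -0.47 -0.  ] w 10.5 tool z yawed [ 7.7e-03  3.0e-04 -1.0e+00]
```

Emit:
arm_command(series=[{"linear": [0, -0.0005, 0.001], "turn": 0}, {"linear": [0, 0, 0], "turn": 0}, {"linear": [0, 0, 0], "turn": 0}])

```text
t: 11.75
ee_pos: [610.7, 206.0, 152.3]
orientation: [1.885, 2.508, 0.009]
ft_force: [-0.4, -0.1, 13.9]
width: 10.7
grasp_force: 30.0
```

Emit:
arm_command(series=[{"linear": [0, -0.002, 0.0004], "turn": 0}, {"linear": [0, -0.002, 0.0004], "turn": 0}, {"linear": [0, 0, 0], "turn": 0}])

```text
t: 12.05
ee_pos: [607.8, 205.0, 151.4]
orientation: [1.884, 2.507, 0.012]
ft_force: [3.6, 1.7, 11.2]
width: 11.0
grasp_force: 30.0
```

```bash
python3 mom.py
```

```text
12.05 pos [607.8 205.  151.4] F yawed [ 3.9  0.6 11.2] M yawed [-0.06 -0.96  0.05] w 11.0 tool z yawed [ 9.2e-03  2.0e-04 -1.0e+00]
```

Emit:
arm_command(series=[{"linear": [0, -0.002, 0.0004], "turn": 0}, {"linear": [0, -0.002, 0.0004], "turn": 0}, {"linear": [0, 0, 0], "turn": 0}])

```text
t: 12.35
ee_pos: [603.9, 203.9, 150.6]
orientation: [1.884, 2.507, 0.012]
ft_force: [3.1, 1.3, 10.9]
width: 10.8
grasp_force: 30.0
```

```bash
python3 mom.py
```

```text
12.35 pos [603.9 203.9 150.6] F yawed [ 3.3  0.4 10.9] M yawed [-0.01 -0.92 -0.02] w 10.8 tool z yawed [ 9.1e-03  2.0e-04 -1.0e+00]
```

Emit:
arm_command(series=[{"linear": [0, -0.002, 0.0004], "turn": 0}, {"linear": [0, -0.001, 0.0002], "turn": 0}, {"linear": [0, 0, 0], "turn": 0}])

```text
t: 12.65
ee_pos: [601.0, 203.1, 149.9]
orientation: [1.884, 2.507, 0.011]
ft_force: [2.9, 1.3, 10.5]
width: 10.7
grasp_force: 30.0
```

```bash
python3 mom.py
```

```text
12.65 pos [601.  203.1 149.9] F yawed [ 3.1  0.4 10.5] M yawed [-0.04 -0.97 -0.03] w 10.7 tool z yawed [ 9.e-03  1.e-04 -1.e+00]
```

Emit:
arm_command(series=[{"linear": [0, -0.002, 0.0004], "turn": 0}, {"linear": [0, -0.002, 0.0004], "turn": 0}, {"linear": [0, 0, 0], "turn": 0}])

```text
t: 12.95
ee_pos: [597.1, 201.9, 149.0]
orientation: [1.884, 2.507, 0.011]
ft_force: [3.1, 0.7, 10.0]
width: 10.8
grasp_force: 30.0
```

Emit:
arm_command(series=[{"linear": [0, -0.002, 0.0004], "turn": 0}, {"linear": [0, -0.001, 0.0002], "turn": 0}, {"linear": [0, 0, 0], "turn": 0}])

```text
t: 13.25
ee_pos: [594.3, 201.1, 148.4]
orientation: [1.884, 2.507, 0.011]
ft_force: [3.2, 0.5, 9.6]
width: 10.4
grasp_force: 30.0
```

```bash
python3 mom.py
```

```text
13.25 pos [594.3 201.1 148.4] F yawed [ 3.2 -0.4  9.6] M yawed [ 0.06 -0.99  0.01] w 10.4 tool z yawed [ 9.e-03  1.e-04 -1.e+00]
```

Emit:
arm_command(series=[{"linear": [0, -0.001, 0.0002], "turn": 0}, {"linear": [0, -0.001, 0.0002], "turn": 0}, {"linear": [0, 0, 0], "turn": 0}])

```text
t: 13.55
ee_pos: [592.4, 200.6, 148.0]
orientation: [1.884, 2.507, 0.011]
ft_force: [3.0, 1.2, 9.7]
width: 10.9
grasp_force: 30.0
```

```bash
python3 mom.py
```

```text
13.55 pos [592.4 200.6 148. ] F yawed [3.2 0.3 9.7] M yawed [-0.05 -1.04 -0.06] w 10.9 tool z yawed [ 9.e-03  2.e-04 -1.e+00]
```

Emit:
arm_command(series=[{"linear": [0, -0.001, 0.0002], "turn": 0}, {"linear": [0, 0, 0], "turn": 0}])

```text
t: 13.75
ee_pos: [591.5, 200.3, 147.8]
orientation: [1.884, 2.507, 0.012]
ft_force: [3.9, 0.7, 9.5]
width: 10.4
grasp_force: 30.0
```

Emit:
arm_command(series=[{"linear": [0, -0.001, 0.0002], "turn": 0}, {"linear": [0, 0, 0], "turn": 0}])

```text
t: 13.95
ee_pos: [590.8, 200.1, 147.7]
orientation: [1.884, 2.507, 0.012]
ft_force: [4.0, 1.5, 10.0]
width: 10.7
grasp_force: 30.0
```

Emit:
arm_command(series=[{"linear": [0, -0.001, 0.0002], "turn": 0}, {"linear": [0, 0, 0], "turn": 0}])

```text
t: 14.15
ee_pos: [590.5, 200.0, 147.8]
orientation: [1.883, 2.506, 0.014]
ft_force: [6.1, 1.9, 8.8]
width: 11.0
grasp_force: 30.0
```

Emit:
arm_command(series=[{"linear": [0, -0.001, 0.0002], "turn": 0}, {"linear": [0, 0, 0], "turn": 0}])

```text
t: 14.35
ee_pos: [590.2, 199.9, 147.9]
orientation: [1.883, 2.506, 0.016]
ft_force: [7.1, 1.8, 10.6]
width: 10.7
grasp_force: 30.0
```

```bash
python3 mom.py
```

```text
14.35 pos [590.2 199.9 147.9] F yawed [ 7.3 -0.3 10.6] M yawed [-0.07 -1.63  0.04] w 10.7 tool z yawed [ 1.280e-02  2.000e-04 -9.999e-01]
```

End stop reached: the slope force has risen and travel has stalled after about 21 mm. I let go and retract.

Emit:
arm_command(series=[{"linear": [0, 0, 0], "turn": 0}, {"linear": [0, 0, 0], "turn": 0}, {"linear": [0, 0, 0], "turn": 0}, {"linear": [0, 0, 0], "turn": 0}, {"linear": [0, 0, 0], "turn": 0}, {"linear": [0, 0, 0], "turn": 0}], jaw=1)

```text
t: 14.95
ee_pos: [584.7, 198.2, 144.0]
orientation: [-1.887, -2.511, 0.001]
ft_force: [0.1, 0.2, 0.2]
width: 55.6
grasp_force: 0.0
```

Emit:
arm_command(series=[{"linear": [0, 0, -0.01], "turn": 0}, {"linear": [0, 0, -0.02], "turn": 0}, {"linear": [0, 0, -0.04], "turn": 0}, {"linear": [0, 0, -0.04], "turn": 0}, {"linear": [0, 0, -0.02], "turn": 0}, {"linear": [0, 0, 0], "turn": 0}])

```text
t: 15.55
ee_pos: [586.8, 199.0, 278.8]
orientation: [1.885, 2.508, 0.009]
ft_force: [0.5, 1.0, 0.7]
width: 87.6
grasp_force: 0.0
```

Emit:
arm_command(series=[{"linear": [-0.03, 0, 0], "turn": 0}, {"linear": [-0.04, 0, 0], "turn": 0}, {"linear": [-0.045, 0, 0], "turn": 0}, {"linear": [-0.045, 0, 0], "turn": 0}, {"linear": [-0.04, 0, 0], "turn": 0}, {"linear": [-0.03, 0, 0], "turn": 0}, {"linear": [0, 0, 0], "turn": 0}])

```text
t: 16.25
ee_pos: [649.0, -26.1, 272.9]
orientation: [-1.891, -2.507, 0.002]
ft_force: [0.1, 0.1, 0.5]
width: 87.8
grasp_force: 0.0
```

```bash
python3 mom.py; python3 - <<'E'
from workcell import ctrl
from h import *
S=ctrl.get_image("side");T=ctrl.get_image("top"); pickle.dump(S,open("s4.pkl","wb"));pickle.dump(T,open("t4.pkl","wb"))
a=crop(S["frame"],175,85,100,100,4);b=crop(T["frame"],70,135,100,100,4)
cv2.imwrite("pics/f.png",np.clip(np.hstack([a,b])*1.4,0,255).astype(np.uint8))
E
```

```text
16.25 pos [649.  -26.1 272.9] F yawed [0.1 0.1 0.5] M yawed [-0.03  0.1   0.02] w 87.8 tool z yawed [-1.8e-03 -2.0e-04 -1.0e+00]
```

View pics/f.png

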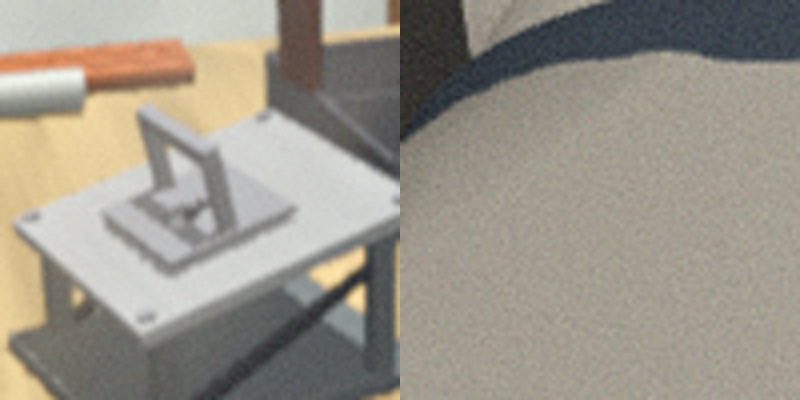

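The side crop shows the bracket flat on the face and straight, with corners at (105,213), (172,270) and (297,208), clear of the gripper. I check these corners against the home pose.

```bash
python3 - <<'E'
from h import *
from scipy.optimize import least_squares
s=cam("s4.pkl"); f=lambda p:(np.array(p,float)+.5)/4-.5+np.array([175,85])
C=np.array([(104,213),(172,268),(297,208)],float)
L=np.array([(-51,45,7),(-51,-45,6),(29,-45,7.)])
Rm=R.from_euler('z',.282)*R.from_euler('y',-np.radians(12)); o=np.array([611,213,100.])
F=np.array([(15,222),(148,328)],float)  # face corners -x+y, -x-y
for dx in(0,5,10,20):
  q=proj(s,Rm.apply(L+[dx,-7,0])+o); print(dx,((q+.5-[175,85])*4-.5).round(0).tolist())
print("face",((proj(s,Rm.apply([(-90,90,0),(-90,-90,0)])+o)+.5-[175,85])*4-.5).round(0).tolist(),F.tolist())
def r(v): return (proj(s,Rm.apply(R.from_euler('z',v[2]).apply(L)+[v[0],v[1],-3+3.])+o)-f(C)).ravel()
m=least_squares(r,[0,-7,0.]);print("seat x,y,yaw",m.x.round(2),m.fun.round(2))
E
```

```text
0 [[105.0, 213.0], [176.0, 268.0], [301.0, 208.0]]
5 [[113.0, 209.0], [184.0, 264.0], [308.0, 205.0]]
10 [[120.0, 206.0], [192.0, 261.0], [316.0, 201.0]]
20 [[135.0, 199.0], [208.0, 253.0], [331.0, 194.0]]
face [[14.0, 221.0], [147.0, 333.0]] [[15.0, 222.0], [148.0, 328.0]]
seat x,y,yaw [-1.03 -5.78 -0.01] [-0.22 -0.2   0.06 -0.    0.15  0.17]
```

The corners fit home to within about 1 mm: seat x -1.0, y -5.8, yaw -0.01. I hand the job in.

```bash
python3 -c "
from workcell import ctrl
print(ctrl.close_job())"
```

```text
the job is handed in; nothing more can be done
None
```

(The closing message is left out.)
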